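# Register the long key blank in the drilling fixture

### The arm

A 6-joint arm with a two-finger parallel gripper is mounted at the origin on the work surface. World frame = base frame: x ahead of the robot, y to its left, z up, the work surface at z = 0. Lengths are in m, angles in rad, forces in N, time in s.
With the tool pointing down it reaches from about 0.15 to 0.775 m from the base axis. Payload 6.1 kg.
Tool frame: the origin (TCP) lies on the centre line of the jaws, within the pads' length; the fingertips stand 14 mm ahead of it and the grasp point (between the pads) lies 5 mm behind it (env.tips_ahead is the distance from the TCP to the fingertips, in m); z points along the fingers, y is the direction in which the jaws open and shut (so a half turn about z gives the same grasp; the last joint's range is limited). The gripper opens to 85 mm and grips with 20 to 120 N. Pads are 22 mm wide; open, the fingers measure 114 mm over their backs; the gripper's body (76 mm by 85 mm) begins 54 mm behind the grasp point. The pads swing forward as they close: fully open they stand 13 mm farther back than shut.
Start: joints at [-1.314, 0.126, -0.04, 1.405, 0, 1.571], TCP at [0.133, -0.508, 0.245] pointing down, gripper open.
Joint ranges: [-2.72, 2.72], [-0.95, 1.95], [-1.27, 1.35], [-1.78, 2.02], [-1.46, 1.47], [-3.14, 3.14]. Speed limits (rad/s): [2.39, 2.39, 3.01, 3.14, 3.14, 3.14].

### API

Orientations are given as a unit quaternion [x, y, z, w].
In Python, from rig import env gives the robot as it stands.
- The arm moves only by the shell command python3 -m handwheel 'ROWS' [FORCE]. ROWS is JSON, a list of rows, each a list of 3 entries, a list of its own where there are three numbers: the shift along the world's x, y, z scaled (see below), then the turn, a rotation vector about the world's x, y, z scaled (see below), then the opening, from 0 (shut) to 1 (fully open). A call has exactly 10 rows; each row is the pose to reach, as a shift and turn from the pose commanded when the call began, turning the shorter way round; what a row does not reach only later rows make up. The controller multiplies each number of a shift by 1000 mm and each number of a turn by 180 degrees. A row lasts 1/12 s, in which the tool goes at most 41.7 mm and 7.16 degrees, less where a joint would pass 70% of its speed; a pose out of reach is approached as far as the arm can. A call with a number of a shift or a turn outside -1 to 1 is refused whole. A call with a gripper value outside its range is refused whole. The fingers move at their own pace and stop on an object; FORCE is the grip in N (left out, the last holds). Time passes only in rows, so rows that repeat a pose let the fingers close, or fill a call up. It gives the time, the measured TCP pose, the force and the opening at its end, in the units of the state.
- env.observe(): the state, without advancing time (a new reading comes with each control period).
- env.read_camera(name): name is "scene" or "side" or "wrist"; returns the picture (400x640x3 uint8, blue, green, red); there is no depth.
- env.get_calibration(name): a dict with "camera_matrix" (3x3 intrinsics, pixels), "xyz" and "attitude" of the camera in the world. Camera axes: x right, y up, looking along -z (the intrinsics and any distortion apply to the point x, -y, -z); pixel columns grow to the right and rows downward; lengths in m; the calibration is good to about 2 mm. A picture is of the moment at which its call begins: read the wrist's pose just before it. get_calibration takes no time and is no camera call; for the wrist camera it gives the pose at the moment of the call.
- env.close_job(): hands the job in, once; it reports no verdict.
The state is a dict: "time_s": time; "joint_positions": joint angles; "qd": joint speeds; "joint_efforts": joint torques, N m; "ee_pos": TCP position; "tcp_rot": TCP orientation; "ft_force": force on the tool from outside, world axes, zero at the start; "moment": the same for the moment, N m; "width": opening from 0.0 (shut) to 1.0 (fully open).
Only numpy, scipy, OpenCV 4.12 (cv2) and the standard library are available. Lean on these libraries where they do the work, as an engineer would, in place of code of your own. Each camera call takes 0.05 s, during which the arm holds its last target. There are 200 camera calls.

### The job

In the drilling fixture on the bench, push the longer of the two steel key blanks home, so that it lies flat with its long side flush against the fence and one end flush against the middle stop. Leave the shorter blank where it is.

Things in the scene. Friction and masses are not known exactly. Their poses are not given: they have to be found in the camera images.
- fixture: Fixed dark steel plate 180 x 400 x 8 mm (x, y, z), turned up to 12 degrees. Origin: centre of its underside, at bench level. x points away from the robot, y along the fence. Plate top z = 8 mm. The fence, an aluminium strip, runs along the whole far edge, near face at x = +65 mm. A loose spacer ring (30 mm across, 12 mm high) lies on the plate near x = -62, y = 0 mm.
- middle_stop (a point): Point on the plate's top (z = 8 mm of the fixture) at the root of the middle stop, where its centre line meets the fence face; axes as the fixture's. The stop, an aluminium strip 20 mm wide, runs from here 75 mm towards the robot (-x), its side faces at y = +10 and -10 mm. Stop and fence form a T, both 14 mm high above the plate.
- long_bar_center (a point): Centre (half-way up) of the longer key blank: plain steel bar 32 mm wide (its x), 100 mm long (its y), 18 mm thick (its z), 0.3 to 0.6 kg. Lies flat and loose on the plate left or right of the middle stop, long side roughly along the fence (up to 17 degrees off), its long side about 20 to 50 mm from the fence, its end 35 to 60 mm from the stop. Slides when pushed.
- short_bar_center (a point): Centre (half-way up) of the shorter key blank: steel bar 32 mm wide (its x), 56 mm long (its y), 18 mm thick (its z), loose on the plate on the other side of the middle stop.
There are look-alikes about, which are no part of the job. What is shaped like the part that bears long_bar_center but black or blue is not meant.

How it is judged:
At the end, for the whole second after the job is handed in: The long blank lies flat on the plate and at rest, its long side along the fence (within 10 degrees) and within 10 mm of touching it, and its end within 10 mm of touching the middle stop (x of long_bar_center in the frame of fixture between 0.039 and 0.054 m and (y of long_bar_center in the frame of fixture between 0.055 and 0.07 m or y of long_bar_center in the frame of fixture between -0.07 and -0.055 m) and z of long_bar_center in the frame of fixture below 0.021 m and angle between the y axis of long_bar_center and the y axis of fixture, either way round below 0.175 rad and linear speed of long_bar below 0.01 m/s).
It fails at once if the shorter blank is moved more than 20 mm (distance of short_bar_center from where it was at the start of the episode above 0.02 m).
It also fails if it takes over 35 s, if anything falls off the work surface, if the arm or the gripper's body presses on something with over 40 N, if the wrist force passes 120 N, or if a joint passes its speed limit or range.

## Working session

There is one attempt and no reset: what is moved stays moved. The work goes in short steps, Python scripts to look and compute and a shell command to move; the robot and the scene stay as the last step left them, time stands still between calls to the robot, and variables do not carry over. Pictures are saved under pics/ and viewed, about 8 in all and at most 12, crops included, and the job is handed in when it is done.

```bash
ls; mkdir -p pics; python3 - <<'E'
from rig import env
import cv2
for n in("scene","side"):
    c=env.get_calibration(n);print(n,c)
    cv2.imwrite(f"pics/{n}0.png",env.read_camera(n))
s=env.observe();print(s["time_s"],s["ee_pos"],s["tcp_rot"],env.tips_ahead)
E
```

```text
pics
scene {'camera_matrix': array([[384.71733543,   0.        , 314.49364523],
       [  0.        , 384.71733543, 196.24595287],
       [  0.        ,   0.        ,   1.        ]]), 'xyz': array([ 0.93651859, -0.29870903,  0.73216081]), 'attitude': array([0.27082861, 0.13587399, 0.45277409, 0.83856172])}
side {'camera_matrix': array([[374.36622924,   0.        , 320.48164634],
       [  0.        , 374.36622924, 203.38125133],
       [  0.        ,   0.        ,   1.        ]]), 'xyz': array([ 0.31620444, -0.49003085,  0.62222686]), 'attitude': array([ 0.34534905, -0.08710972, -0.23317276,  0.90486264])}
0.1 [ 0.13324501 -0.50745361  0.24460686] [ 9.91767862e-01  1.28046859e-01 -1.04576127e-04 -7.06391780e-04] 0.014
```

View pics/scene0.png

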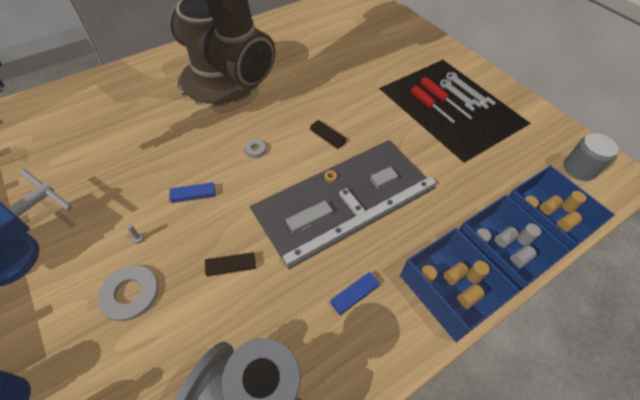

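View pics/side0.png

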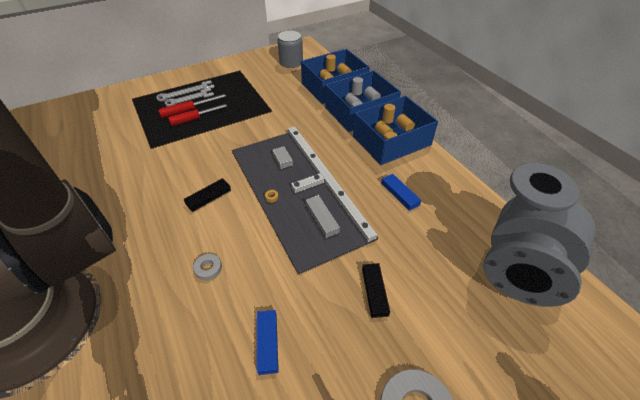

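The long blank is at about (309,216) in scene and (323,215) in side. It lies on the -y side of the stop, which is at (351,202). The short blank is at (384,177). Next I'll zoom in to read the corners.

```bash
python3 - <<'E'
import cv2
a=cv2.imread("pics/scene0.png")[135:270,245:445]; b=cv2.imread("pics/side0.png")[120:275,225:385]
cv2.imwrite("pics/sc_z.png",cv2.resize(a,None,fx=4,fy=4,interpolation=cv2.INTER_CUBIC))
cv2.imwrite("pics/si_z.png",cv2.resize(b,None,fx=3.8,fy=3.8,interpolation=cv2.INTER_CUBIC))
E
```

```text
(no output)
```

View pics/sc_z.png

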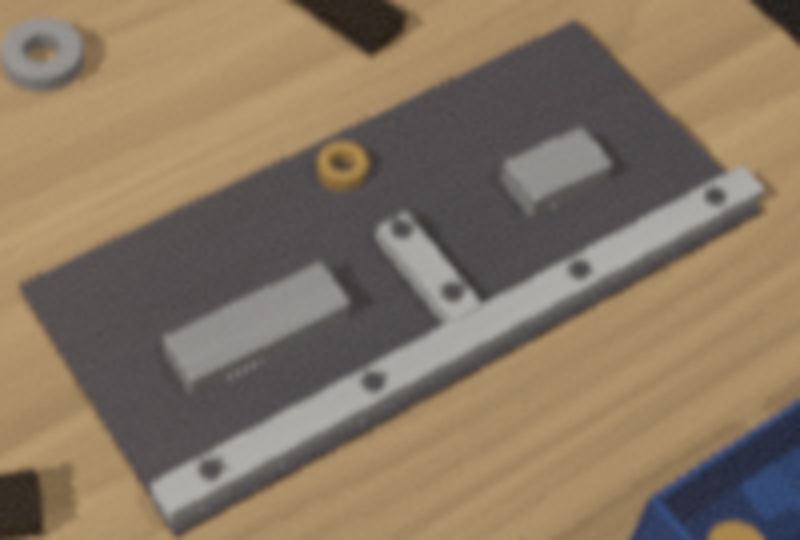

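View pics/si_z.png

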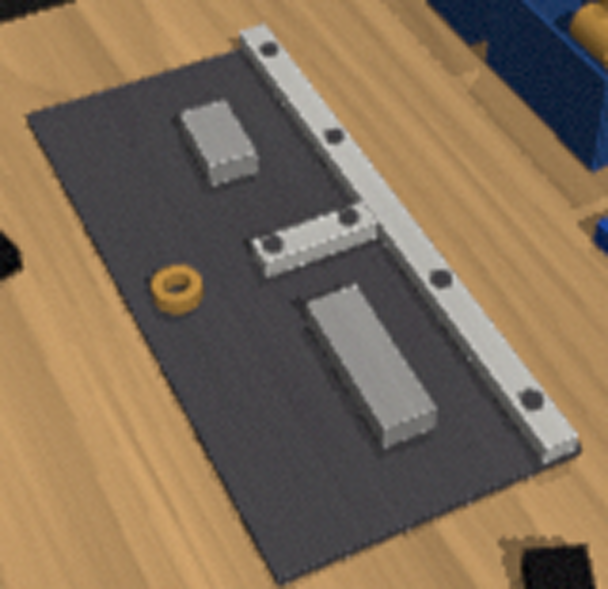

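Scene crop: blank top corners are (320,262), (165,340), (190,378) and (350,298). Fence ends are (152,485) and (745,168). Side crop: blank top corners are (308,303), (357,287), (435,407) and (386,434). Fence near top edge runs (242,38) to (545,452). I'll cast these as rays.

```bash
cat > h.py <<'E'
from rig import env
import numpy as np
from scipy.spatial.transform import Rotation as R
def cast(cam,pts,z):
    c=env.get_calibration(cam);K=c["camera_matrix"]
    p=np.c_[np.array(pts,float),np.ones(len(pts))]@np.linalg.inv(K).T
    d=R.from_quat(c["attitude"]).apply(p*[1,-1,-1])
    return c["xyz"]+d*((z-c["xyz"][2])/d[:,2])[:,None]
def zoom(p,f,o): return np.array(p)/f+np.array(o)-.5+.5/f
def run(name,Z,fen,plate,stop,bar,short=None):
    b=cast(name,Z(bar),.026);f=cast(name,Z(fen),.022);s=cast(name,Z(stop),.022);p=cast(name,Z(plate),.008)
    y=f[1]-f[0];y/=np.linalg.norm(y); yp=p[1]-p[0]
    x=np.array([y[1],-y[0],0])
    long=b[2:4].mean(0)-b[:2].mean(0)
    print(name,"yaw fence",np.degrees(np.arctan2(-y[0],y[1])),"plate",np.degrees(np.arctan2(-yp[0],yp[1])),"len",np.linalg.norm(f[1]-f[0]),np.linalg.norm(yp),
     "\n plate edge->fence",(f.mean(0)-p.mean(0))@x,"expect .155")
    st=s.mean(0); root=st+((f[0]-st)@x)*x
    print(" root(stop -y face or centre)",root,"bar c",b.mean(0),"bar yaw",np.degrees(np.arctan2(-long[0],long[1])),"L",np.linalg.norm(long))
    for q in b: print("  corner rel fence/stop line mm",((q-root)@x*1e3).round(1),((q-root)@y*1e3).round(1), q.round(4))
    if short is not None: print(" short",cast(name,Z(short),.026).mean(0))
E
python3 - <<'E'
from h import *
# order: fence/plate from -y to +y end; bar: two corners at -y end, two at stop end
run("scene",lambda p:zoom(p,4,(245,135)),[(152,485),(745,168)],[(22,285),(575,22)],[(375,232),(443,318)],[(165,340),(190,378),(320,262),(350,298)],[(502,163),(585,128),(612,160),(528,195)])
run("side",lambda p:zoom(p,3.8,(225,120)),[(545,452),(242,38)],[(282,582),(28,118)],[(262,263),(380,225)],[(386,434),(435,407),(308,303),(357,287)],[(180,112),(225,100),(255,155),(210,170)])
E
```

```text
scene yaw fence -1.9217341242480963 plate -1.8051071616072838 len 0.3991265006985959 0.39546799205474037 
 plate edge->fence 0.15392010243678306 expect .155
 root(stop -y face or centre) [0.61974481 0.03807834 0.022     ] bar c [ 0.56084012 -0.04881896  0.026     ] bar yaw -2.255213081020738 L 0.09973708937428998
  corner rel fence/stop line mm -70.0 -138.6 [ 0.5452 -0.0981  0.026 ]
  corner rel fence/stop line mm -42.5 -138.8 [ 0.5726 -0.0992  0.026 ]
  corner rel fence/stop line mm -70.1 -39.6 [0.5484 0.0009 0.026 ]
  corner rel fence/stop line mm -41.3 -38.4 [0.5772 0.0011 0.026 ]
 short [0.56469521 0.15861808 0.026     ]
side yaw fence -1.9630590753948862 plate -1.6165202577864117 len 0.3941931329754096 0.39781268012575166 
 plate edge->fence 0.15299741641287268 expect .155
 root(stop -y face or centre) [0.61642789 0.04276295 0.022     ] bar c [ 0.56053697 -0.04859618  0.026     ] bar yaw -3.5652877008051154 L 0.09967573066526662
  corner rel fence/stop line mm -69.9 -145.1 [ 0.5416 -0.0998  0.026 ]
  corner rel fence/stop line mm -38.4 -141.0 [ 0.5732 -0.0968  0.026 ]
  corner rel fence/stop line mm -66.5 -42.6 [0.5485 0.0024 0.026 ]
  corner rel fence/stop line mm -36.2 -44.2 [ 5.788e-01 -2.000e-04  2.600e-02]
 short [0.56494236 0.15979195 0.026     ]
```

```bash
python3 -m handwheel '[[[0.18,0.23,-0.05],[0,0,-0.09],0],[[0.37,0.458,-0.1],[0,0,-0.092],0],[[0.37,0.458,-0.1],[0,0,-0.092],0],[[0.37,0.458,-0.1],[0,0,-0.092],0],[[0.37,0.458,-0.1],[0,0,-0.092],0],[[0.37,0.458,-0.1],[0,0,-0.092],0],[[0.37,0.458,-0.1],[0,0,-0.092],0],[[0.37,0.458,-0.1],[0,0,-0.092],0],[[0.37,0.458,-0.1],[0,0,-0.092],0],[[0.37,0.458,-0.1],[0,0,-0.092],0]]'
```

```text
time_s: 0.93
ee_pos: [0.3893, -0.1896, 0.1758]
tcp_rot: [1.0, -0.016, 0.0, 0.0]
ft_force: [0.3, -1.1, 0.2]
width: -0.002
```

```bash
python3 -m handwheel '[[[0.04,0.05,-0.02],[0,0,0],0],[[0.07,0.09,-0.05],[0,0,0],0],[[0.1,0.13,-0.08],[0,0,0],0],[[0.11,0.135,-0.1],[0,0,0],0],[[0.11,0.135,-0.12],[0,0,0],0],[[0.11,0.135,-0.12],[0,0,0],0],[[0.11,0.135,-0.12],[0,0,0],0],[[0.11,0.135,-0.12],[0,0,0],0],[[0.11,0.135,-0.12],[0,0,0],0],[[0.11,0.135,-0.12],[0,0,0],0]]'
python3 - <<'E'
from h import *;import cv2
im=env.read_camera("side")[100:280,200:420]
cv2.imwrite("pics/s1.png",cv2.resize(im,None,fx=3.3,fy=3.3,interpolation=2))
E
```

```text
time_s: 1.77
ee_pos: [0.4992, -0.0576, 0.0581]
tcp_rot: [1.0, -0.017, 0.001, 0.0]
ft_force: [-0.5, -0.1, 0.9]
width: 0.003
```

View pics/s1.png

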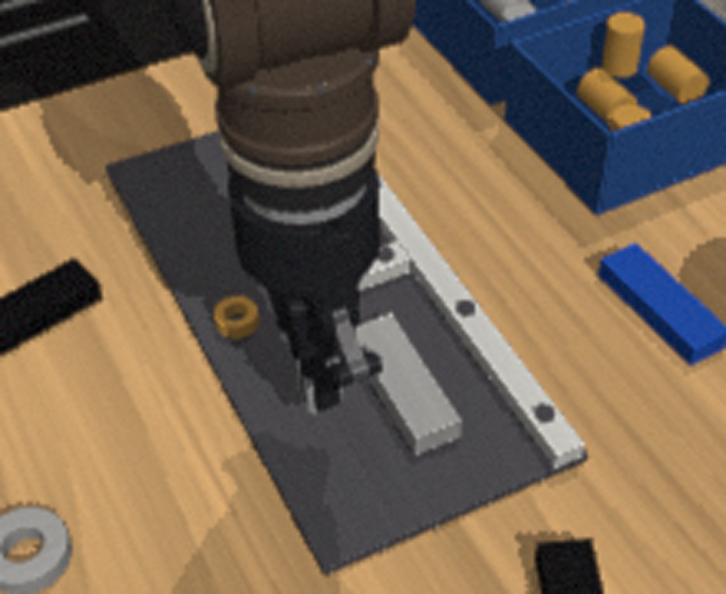

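The shut fingertips are at about (315,405) in the crop. They are on the near side of the blank with a clear gap, and the blank has not moved. Now I'll lower the tool.

```bash
python3 -m handwheel '[[[0,0.004,-0.01],[0,0,0],0],[[0,0.008,-0.02],[0,0,0],0],[[0,0.008,-0.025],[0,0,0],0],[[0,0.008,-0.028],[0,0,0],0],[[0,0.008,-0.03],[0,0,0],0],[[0,0.008,-0.031],[0,0,0],0],[[0,0.008,-0.031],[0,0,0],0],[[0,0.008,-0.031],[0,0,0],0],[[0,0.008,-0.031],[0,0,0],0],[[0,0.008,-0.031],[0,0,0],0]]'
python3 -m handwheel '[[[0.005,0,0],[0,0,0],0],[[0.01,0,0],[0,0,0],0],[[0.015,0,0],[0,0,0],0],[[0.02,0,0],[0,0,0],0],[[0.025,0,0],[0,0,0],0],[[0.03,0,0],[0,0,0],0],[[0.035,0,0],[0,0,0],0],[[0.04,0,0],[0,0,0],0],[[0.045,0,0],[0,0,0],0],[[0.045,0,0],[0,0,0],0]]'
```

```text
time_s: 2.65
ee_pos: [0.4989, -0.0486, 0.0255]
tcp_rot: [1.0, -0.016, 0.0, 0.0]
ft_force: [-0.5, -0.2, 0.5]
width: 0.004
time_s: 3.48
ee_pos: [0.5445, -0.0485, 0.0251]
tcp_rot: [1.0, -0.016, 0.0, -0.0]
ft_force: [-0.4, -0.1, -0.6]
width: -0.002
```

```bash
python3 -m handwheel '[[[0.004,0,0],[0,0,0],0],[[0.008,0,0],[0,0,0],0],[[0.012,0,0],[0,0,0],0],[[0.015,0,0],[0,0,0],0],[[0.017,0,0],[0,0,0],0],[[0.019,0,0],[0,0,0],0],[[0.021,0,0],[0,0,0],0],[[0.022,0,0],[0,0,0],0],[[0.022,0,0],[0,0,0],0],[[0.022,0,0],[0,0,0],0]]'
python3 - <<'E'
from h import *;import cv2
im=env.read_camera("scene")[135:270,245:445]
cv2.imwrite("pics/s2.png",cv2.resize(im,None,fx=4,fy=4,interpolation=2))
E
```

```text
time_s: 4.32
ee_pos: [0.566, -0.0485, 0.0254]
tcp_rot: [1.0, -0.016, 0.0, -0.0]
ft_force: [-1.3, -0.2, -0.2]
width: -0.005
```

View pics/s2.png

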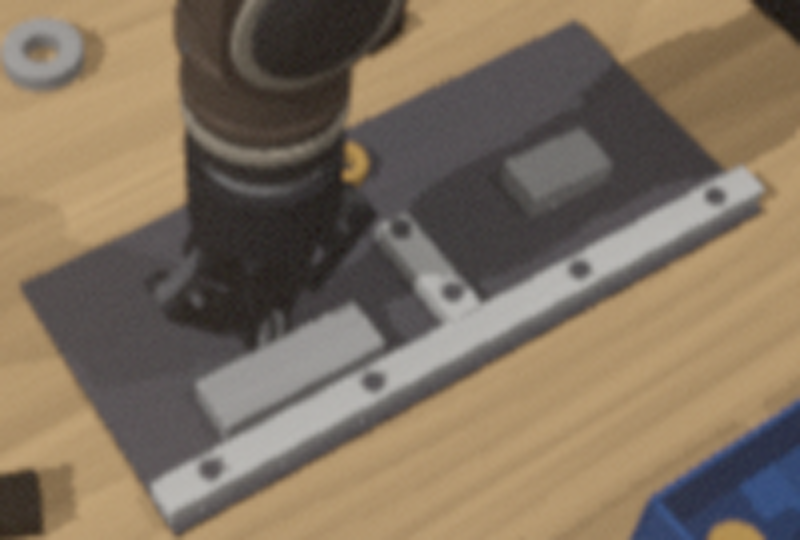

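The blank followed squarely, with corners at about (197,383), (225,430), (385,342) and (360,303), and a few mm of gap is left. I'll creep on until the force rises.

```bash
python3 -m handwheel '[[[0.001,0,0],[0,0,0],0],[[0.001,0,0],[0,0,0],0],[[0.002,0,0],[0,0,0],0],[[0.002,0,0],[0,0,0],0],[[0.003,0,0],[0,0,0],0],[[0.003,0,0],[0,0,0],0],[[0.004,0,0],[0,0,0],0],[[0.004,0,0],[0,0,0],0],[[0.004,0,0],[0,0,0],0],[[0.004,0,0],[0,0,0],0]]'
python3 - <<'E'
from h import *
p=cast("scene",zoom([(197,383),(225,430),(360,303),(385,342)],4,(245,135)),.026);print(p.round(4))
E
```

```text
time_s: 5.2
ee_pos: [0.5698, -0.0485, 0.0253]
tcp_rot: [1.0, -0.016, 0.0, -0.0]
ft_force: [-2.8, 1.0, 2.5]
width: -0.005
[[ 0.5772 -0.0977  0.026 ]
 [ 0.6089 -0.1004  0.026 ]
 [ 0.5829  0.0039  0.026 ]
 [ 0.6107  0.0007  0.026 ]]
```

```bash
python3 -m handwheel '[[[0.001,0,0],[0,0,0],0],[[0.001,0,0],[0,0,0],0],[[0.001,0,0],[0,0,0],0],[[0.002,0,0],[0,0,0],0],[[0.002,0,0],[0,0,0],0],[[0.002,0,0],[0,0,0],0],[[0.002,0,0],[0,0,0],0],[[0.002,0,0],[0,0,0],0],[[0.002,0,0],[0,0,0],0],[[0.002,0,0],[0,0,0],0]]'
```

```text
time_s: 6.03
ee_pos: [0.5715, -0.0485, 0.0252]
tcp_rot: [1.0, -0.016, -0.0, -0.0]
ft_force: [-4.3, 0.5, 1.8]
width: -0.0
```

```bash
python3 -m handwheel '[[[0.001,0,0],[0,0,0],0],[[0.001,0,0],[0,0,0],0],[[0.001,0,0],[0,0,0],0],[[0.002,0,0],[0,0,0],0],[[0.002,0,0],[0,0,0],0],[[0.002,0,0],[0,0,0],0],[[0.002,0,0],[0,0,0],0],[[0.002,0,0],[0,0,0],0],[[0.002,0,0],[0,0,0],0],[[0.002,0,0],[0,0,0],0]]'
```

```text
time_s: 6.87
ee_pos: [0.5715, -0.0485, 0.0251]
tcp_rot: [1.0, -0.016, -0.002, 0.0]
ft_force: [-12.2, 0.8, 7.3]
width: 0.002
```

The blank has stalled against the fence at 12 N. Now I'll retract and go round to its -y end.

```bash
python3 -m handwheel '[[[-0.02,0,0],[0,0,0],0],[[-0.03,0,0.01],[0,0,0],0],[[-0.03,0,0.04],[0,0,0],0],[[-0.03,-0.02,0.05],[0,0,0],0],[[-0.02,-0.06,0.05],[0,0,0],0],[[0,-0.09,0.05],[0,0,0],0],[[0.02,-0.0965,0.05],[0,0,0],0],[[0.02,-0.0965,0.05],[0,0,0],0],[[0.02,-0.0965,0.05],[0,0,0],0],[[0.02,-0.0965,0.05],[0,0,0],0]]'
python3 -m handwheel '[[[0,0,-0.02],[0,0,0],0],[[0,0,-0.035],[0,0,0],0],[[0,0,-0.042],[0,0,0],0],[[0,0,-0.046],[0,0,0],0],[[0,0,-0.049],[0,0,0],0],[[0,0,-0.049],[0,0,0],0],[[0,0,-0.049],[0,0,0],0],[[0,0,-0.049],[0,0,0],0],[[0,0,-0.049],[0,0,0],0],[[0,0,-0.049],[0,0,0],0]]'
python3 - <<'E'
from h import *;import cv2
im=env.read_camera("scene")[135:270,245:445]
cv2.imwrite("pics/s3.png",cv2.resize(im,None,fx=4,fy=4,interpolation=2))
E
```

```text
time_s: 7.7
ee_pos: [0.5937, -0.1448, 0.0749]
tcp_rot: [1.0, -0.016, -0.0, -0.0]
ft_force: [-0.4, -0.6, -0.9]
width: 0.001
time_s: 8.53
ee_pos: [0.594, -0.1451, 0.0268]
tcp_rot: [1.0, -0.016, 0.0, 0.0]
ft_force: [-0.4, -0.8, -1.6]
width: -0.002
```

View pics/s3.png

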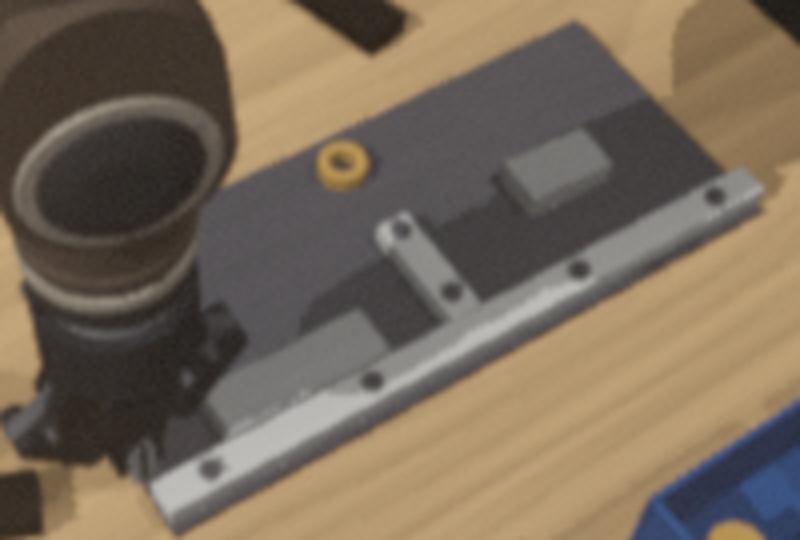

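The blank lies along the fence and the fingers are at its -y end, around (140,465). I'll push towards the stop.

```bash
python3 -m handwheel '[[[0,0.01,0],[0,0,0],0],[[0,0.018,0],[0,0,0],0],[[0,0.024,0],[0,0,0],0],[[0.001,0.03,0],[0,0,0],0],[[0.001,0.036,0],[0,0,0],0],[[0.001,0.042,0],[0,0,0],0],[[0.002,0.048,0],[0,0,0],0],[[0.002,0.054,0],[0,0,0],0],[[0.002,0.06,0],[0,0,0],0],[[0.002,0.06,0],[0,0,0],0]]'
python3 - <<'E'
from h import *;import cv2
im=env.read_camera("scene")[135:270,245:445]
cv2.imwrite("pics/s4.png",cv2.resize(im,None,fx=4,fy=4,interpolation=2))
E
```

```text
time_s: 9.42
ee_pos: [0.5957, -0.0836, 0.0262]
tcp_rot: [1.0, -0.016, 0.0, -0.001]
ft_force: [0.8, -0.1, -0.3]
width: 0.001
```

View pics/s4.png

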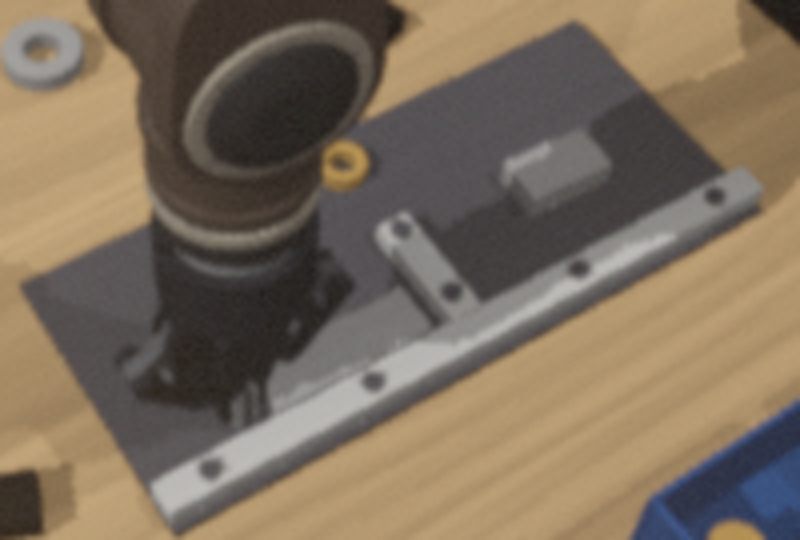

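The blank's end is now nearly at the stop, around (430,320). I'll creep on until the force rises.

```bash
python3 -m handwheel '[[[0,0.001,0],[0,0,0],0],[[0,0.001,0],[0,0,0],0],[[0,0.002,0],[0,0,0],0],[[0,0.002,0],[0,0,0],0],[[0,0.003,0],[0,0,0],0],[[0,0.003,0],[0,0,0],0],[[0,0.003,0],[0,0,0],0],[[0,0.004,0],[0,0,0],0],[[0,0.004,0],[0,0,0],0],[[0,0.004,0],[0,0,0],0]]'
```

```text
time_s: 10.3
ee_pos: [0.5956, -0.081, 0.0262]
tcp_rot: [1.0, -0.016, -0.0, 0.0]
ft_force: [-0.1, -2.7, 0.7]
width: 0.0
```

```bash
python3 -m handwheel '[[[0,0.001,0],[0,0,0],0],[[0,0.001,0],[0,0,0],0],[[0,0.001,0],[0,0,0],0],[[0,0.002,0],[0,0,0],0],[[0,0.002,0],[0,0,0],0],[[0,0.002,0],[0,0,0],0],[[0,0.002,0],[0,0,0],0],[[0,0.002,0],[0,0,0],0],[[0,0.002,0],[0,0,0],0],[[0,0.002,0],[0,0,0],0]]'
```

```text
time_s: 11.13
ee_pos: [0.5957, -0.0789, 0.0263]
tcp_rot: [1.0, -0.016, -0.0, -0.0]
ft_force: [-0.2, -1.1, -0.4]
width: 0.001
```

```bash
python3 -m handwheel '[[[0,0.001,0],[0,0,0],0],[[0,0.001,0],[0,0,0],0],[[0,0.002,0],[0,0,0],0],[[0,0.002,0],[0,0,0],0],[[0,0.002,0],[0,0,0],0],[[0,0.003,0],[0,0,0],0],[[0,0.003,0],[0,0,0],0],[[0,0.003,0],[0,0,0],0],[[0,0.003,0],[0,0,0],0],[[0,0.003,0],[0,0,0],0]]'
```

```text
time_s: 11.97
ee_pos: [0.5957, -0.0759, 0.0262]
tcp_rot: [1.0, -0.016, -0.0, -0.0]
ft_force: [0.4, -0.9, -0.4]
width: 0.003
```

```bash
python3 -m handwheel '[[[0,0.001,0],[0,0,0],0],[[0,0.001,0],[0,0,0],0],[[0,0.002,0],[0,0,0],0],[[0,0.002,0],[0,0,0],0],[[0,0.002,0],[0,0,0],0],[[0,0.003,0],[0,0,0],0],[[0,0.003,0],[0,0,0],0],[[0,0.003,0],[0,0,0],0],[[0,0.003,0],[0,0,0],0],[[0,0.003,0],[0,0,0],0]]'
```

```text
time_s: 12.8
ee_pos: [0.5957, -0.0729, 0.0263]
tcp_rot: [1.0, -0.016, 0.0, -0.0]
ft_force: [-0.9, -1.8, -0.4]
width: -0.002
```

```bash
python3 -m handwheel '[[[0,0.001,0],[0,0,0],0],[[0,0.001,0],[0,0,0],0],[[0,0.002,0],[0,0,0],0],[[0,0.002,0],[0,0,0],0],[[0,0.002,0],[0,0,0],0],[[0,0.003,0],[0,0,0],0],[[0,0.003,0],[0,0,0],0],[[0,0.003,0],[0,0,0],0],[[0,0.003,0],[0,0,0],0],[[0,0.003,0],[0,0,0],0]]'
```

```text
time_s: 13.63
ee_pos: [0.5957, -0.0699, 0.0263]
tcp_rot: [1.0, -0.016, -0.0, -0.0]
ft_force: [-0.6, -1.7, -0.9]
width: 0.003
```

```bash
python3 - <<'E'
from h import *;import cv2
a=env.read_camera("scene")[190:250,290:390]; b=env.read_camera("side")[160:260,260:385]
f=cv2.resize(a,(800,480),interpolation=2)
cv2.imwrite("pics/s5.png",f)
E
```

```text
(no output)
```

View pics/s5.png

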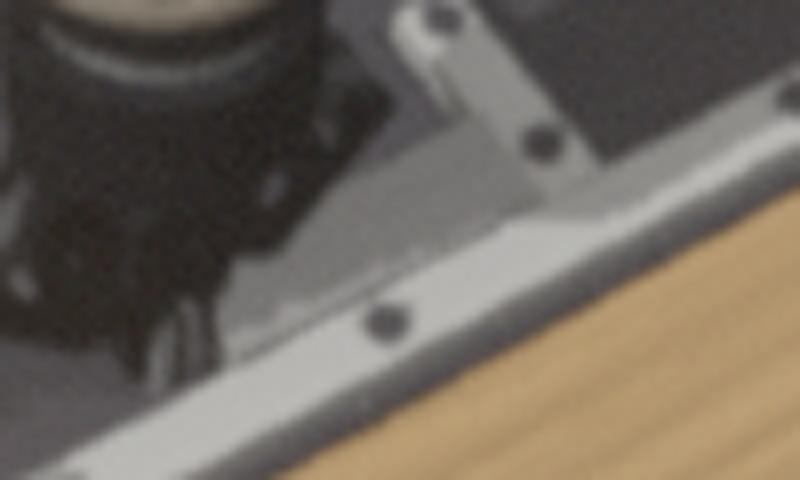

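The blank's end meets the stop along (455,120) to (540,205), and its side lies along the fence. One more nudge should confirm contact.

```bash
python3 -m handwheel '[[[0,0.001,0],[0,0,0],0],[[0,0.001,0],[0,0,0],0],[[0,0.001,0],[0,0,0],0],[[0,0.002,0],[0,0,0],0],[[0,0.002,0],[0,0,0],0],[[0,0.002,0],[0,0,0],0],[[0,0.003,0],[0,0,0],0],[[0,0.003,0],[0,0,0],0],[[0,0.003,0],[0,0,0],0],[[0,0.003,0],[0,0,0],0]]'
```

```text
time_s: 14.57
ee_pos: [0.5959, -0.0695, 0.0264]
tcp_rot: [1.0, -0.017, 0.0, 0.003]
ft_force: [0.2, -10.7, -0.8]
width: -0.003
```

It stalled at 10.7 N, so the blank is on the stop. I'll retract and check.

```bash
python3 -m handwheel '[[[0,-0.01,0],[0,0,0],0],[[-0.002,-0.03,0],[0,0,0],0],[[-0.002,-0.04,0.03],[0,0,0],0],[[-0.002,-0.05,0.07],[0,0,0],0],[[-0.04,-0.08,0.1],[0,0,0],0],[[-0.08,-0.11,0.12],[0,0,0],0],[[-0.12,-0.14,0.12],[0,0,0],0],[[-0.15,-0.16,0.12],[0,0,0],0],[[-0.18,-0.18,0.12],[0,0,0],0],[[-0.18,-0.18,0.12],[0,0,0],0]]'
python3 - <<'E'
from h import *;import cv2
for n,(r0,r1,c0,c1),k in(("scene",(135,270,245,445),4),("side",(120,275,225,385),3.8)):
    a=env.read_camera(n)[r0:r1,c0:c1];cv2.imwrite(f"pics/f_{n}.png",cv2.resize(a,None,fx=k,fy=k,interpolation=2))
E
```

```text
time_s: 15.4
ee_pos: [0.4128, -0.248, 0.1469]
tcp_rot: [1.0, -0.017, 0.0, -0.0]
ft_force: [0.8, -0.5, -0.8]
width: -0.002
```

View pics/f_scene.png

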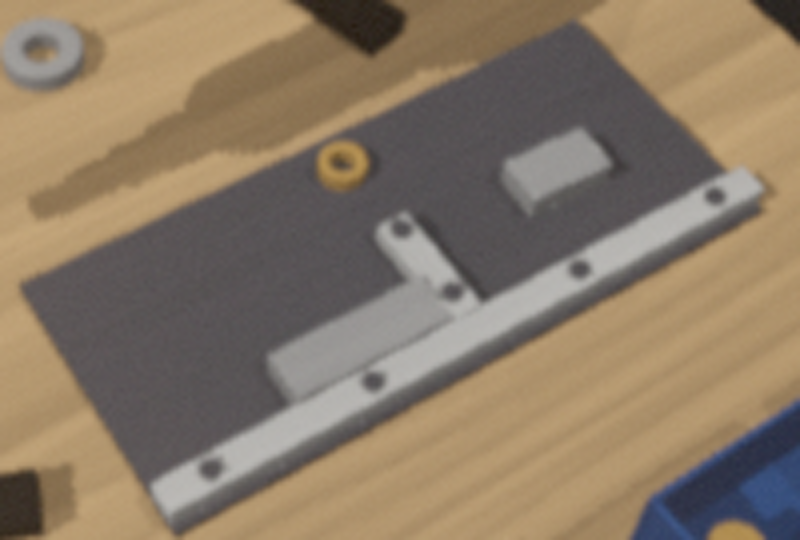

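View pics/f_side.png

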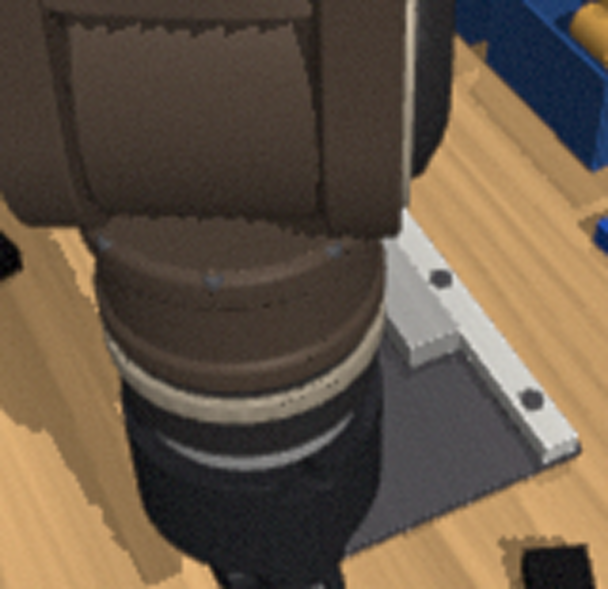

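Scene: the blank's corners are (268,353), (293,402), (428,280) and (455,318). It is flush on the fence and the stop, and the short blank and ring have not moved. Side: the arm hides the stop, but the blank's side touches the fence. I'll do a numeric check and hand in.

```bash
python3 - <<'E'
from h import *
run("scene",lambda p:zoom(p,4,(245,135)),[(152,485),(745,168)],[(22,285),(575,22)],[(375,232),(443,318)],[(268,353),(293,402),(428,280),(455,318)],[(502,163),(585,128),(612,160),(528,195)])
env.close_job()
E
```

```text
scene yaw fence -1.9217341242480963 plate -1.8051071616072838 len 0.3991265006985959 0.39546799205474037 
 plate edge->fence 0.15392010243678306 expect .155
 root(stop -y face or centre) [0.61974481 0.03807834 0.022     ] bar c [ 0.60164414 -0.0078824   0.026     ] bar yaw -3.7904190923071894 L 0.10210090020633938
  corner rel fence/stop line mm -34.4 -95.4 [ 0.5822 -0.0561  0.026 ]
  corner rel fence/stop line mm -2.0 -99.8 [ 0.6144 -0.0616  0.026 ]
  corner rel fence/stop line mm -29.0 5.3 [0.591  0.0444 0.026 ]
  corner rel fence/stop line mm -0.8 3.6 [0.6191 0.0418 0.026 ]
 short [0.56469521 0.15861808 0.026     ]
the job is handed in; nothing more can be done
```

I pushed the long blank against the fence with the shut fingers until it stalled at 12 N. I then pushed its end along the fence into the middle stop until it stalled at 10.7 N, retracted and handed the job in at about 15.5 s.

- **Position:** in the last scene picture the blank lies flat. Its long side is 0–2 mm from the fence line and about 2° off parallel. That is inside the limits.
- **Stop end:** the hand-read corners put the end 4–5 mm past the stop face, which is impossible. I put that down to reading error: the scene and side views had already differed by about 5 mm on where that face is. The stall force and the picture both show contact.
- **Side view:** in the last side picture the arm hid the stop, so that view confirms only the fence contact.
- **Short blank:** it looks unmoved in the scene pictures. I compared it by eye; the last calculation reused its original corner readings, so it is not a new measurement.

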